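# Pump up the mould clamping fixture

## Robot

A 6-joint arm with a two-finger parallel gripper is mounted at the origin on the work surface. World frame = base frame: x ahead of the robot, y to its left, z up, the work surface at z = 0. Lengths are in m, angles in degrees, forces in N, time in s.
With the tool pointing down it reaches from about 0.35 to 0.875 m from the base axis. Payload 4.2 kg.
Tool frame: the origin (TCP) lies at the very end of the fingers, on their centre line; the grasp point (between the pads) lies 19 mm behind it (r.grip_point_offset is the distance from the TCP to the grasp point, in m); z points along the fingers, y is the line along which they close (so a half turn about z gives the same grasp; the last joint's range is limited). The gripper opens to 87 mm and grips with 3 to 60 N. Pads are 19 mm wide; open, the fingers measure 117 mm over their backs; the gripper's body (75 mm by 190 mm) begins 51 mm behind the grasp point.
Start: joints at [-53.709, 22.042, 0.453, 0, -68.411, -14.817], TCP at [0.229, -0.582, 0.223] pointing down, gripper open.
Joint ranges: [-179.83, 179.83], [-69.29, 118.12], [-61.27, 80.66], [-181.25, 117.63], [-171.15, -9.14], [-177.46, 177.46]. Speed limits (degrees/s): [159.86, 159.86, 180, 180, 180, 180].

## Interface

Orientations are given as a 3x3 rotation matrix whose columns are the frame's x, y, z axes.
In Python, from station import r gives the robot as it stands.
- The arm moves only by the tool move_arm, never from a script. Its argument "series" is a list of rows, each a list of 3 entries, a list of its own where there are three numbers: the turn, a rotation vector about the tool's x, y, z as a fraction of full scale, then the shift along the tool's x, y, z as a fraction of full scale, then the opening, from 0 (shut) to 1 (fully open). A call has 1 to 12 rows; each row shifts and turns the commanded pose from where the row before left it, along the tool's axes as they then stand; what a row does not reach is not made up. Full scale, the value 1, is 0.5 m for a shift and 0.1 rad for a turn. A row lasts 1/10 s, in which the tool goes at most 50 mm and 8.59 degrees, less where a joint would pass 70% of its speed; a pose out of reach is approached as far as the arm can. A call with a number of a shift or a turn outside -1 to 1 is refused whole. A call with a gripper value outside its range is refused whole. The fingers move at their own pace and stop on an object; the grip force is fixed at half the most. Time passes only in rows, so rows that do not move let the fingers close. It gives the time, the measured TCP pose, the force, the opening and the grip force at its end, in the units of the state.
- r.sense(): the state, without advancing time (a new reading comes with each control period).
- r.capture(name): name is "scene" or "top" or "wrist"; returns a dict with "img" (384x512x3 uint8, red, green, blue), "fx", "fy", "cx", "cy" (pixels), "origin" and "orientation" of the camera in the world. Camera axes: x right, y up, looking along -z (the intrinsics and any distortion apply to the point x, -y, -z); pixel columns grow to the right and rows downward; lengths in m; the calibration is good to about 2 mm. The wrist camera is an equidistant fisheye: a pixel r from the principal point sees the ray r / f radians off the axis. A picture is of the moment at which its call begins. There is no depth.
- r.finish_job(): hands the job in; it is judged then, once.
Trained networks look in the newest picture that a camera, given by its name, has taken for a name from the list of things; names that differ only in an ending like _2 or _b are one class to them, and where a whole thing is asked for, a point or a joint stands for the part that bears it (a point fixed in the world has none). Each returns a list of dicts, best first, with "score" (0 to 1); they miss things now and then, are a little off and sometimes report something else, mostly with a low value. They report only what shows in the picture. A call takes as long as a camera call.
- r.cut_out(target, camera): "pixels" (384x512 bool, what is visible of it) and "centre" ([column, row] in pixels, amid what is visible of it).
- r.pinpoint(target, camera): "centre" ([column, row] in pixels: a listed point, or the origin of a listed thing).
The state is a dict: "time_s": time; "joints": joint angles; "joint_velocities": joint speeds; "effort": joint torques, N m; "tcp_pos": TCP position; "ee_rot": TCP orientation; "wrist_force": force on the tool from outside, world axes, zero at the start; "moment": the same for the moment, N m; "gripper_width": opening from 0.0 (shut) to 1.0 (fully open); "gripper_force": force on a finger pad.
Only numpy, scipy, OpenCV 4.12 (cv2) and the standard library are available. Lean on these libraries where they do the work, as an engineer would, in place of code of your own. Each camera call takes 0.05 s, during which the arm holds its last target. There are 200 camera calls.

## Task

The hand-pumped fixture that clamps the aluminium mould plate has lost pressure. Without gripping anything, press its large black palm plunger down with the fingertips and let it spring back up, in full strokes one after another, until the orange-topped indicator pin has come fully out, with the whole green band clear of its collar; then leave the plunger all the way up. Do not touch the pin, do not press the red release button, and leave the loose things around the fixture where they are.

Things in the scene. Friction and masses are not known exactly. Their poses are not given: they have to be found in the camera images.
- fixture: Clamping fixture bolted to the bench (cannot move): dark steel base plate with a blue pump block (84 mm in x, 250 mm in y from y = -115 to 135, top at 70 mm) on its near side and a clamped aluminium mould plate (190 x 250 mm, top at 44 mm; clamp arms to 63 mm) beyond it in +x. Origin: on the bench exactly under the plunger's axis; z up, x from the pump block to the mould plate, y from the plunger to the indicator pin.
- plunger_top (a point): Centre of the flat top of the black plunger head (64 mm diameter, 18 mm thick), 134 mm above the bench when up; moves with the plunger.
- plunger (a joint): Travel of the plunger in m: 0 = up, 0.028 = bottomed; its spring takes about 6 N at the start and 12 N near the bottom, and lifts it back up in about half a second when let go. Each stroke pressed at least 25 mm and let fully up (below 2 mm) raises the pin by about 10 mm; strokes under about 15 mm cannot bring it fully out.
- pin_top (a point): Centre of the top of the indicator pin (orange cap 22 mm diameter on a white 16 mm stem with a green band at its lower end), 100 mm from the plunger's axis in the fixture's +y; the top is 85 mm above the bench when the pin is in. The steel collar round it is 76 mm high.
- pin (a joint): How far the indicator pin has risen, in m: 0 = in, starts between 0 and 0.012, up to about 0.040 = fully out (the green band is wholly above the collar from 0.035). It rises in steps as the plunger goes down, stays where it is as the plunger returns, and stops rising when fully out.
- release_top (a point): Centre of the top of the red release button (22 mm diameter, 88 mm above the bench), 88 mm from the plunger's axis in the fixture's -y. Not to be pressed.
- release (a joint): Travel of the red release button in m: 0 = up, 0.006 = pressed.
- oil_bottle: Loose amber bottle, 48 mm diameter, 125 mm tall, standing beside the fixture; origin at the centre of its underside. Not to be moved.
- stick_box: Loose yellow box, 75 x 55 x 40 mm, beside the fixture; origin at the centre of its underside. Not to be moved.
- scraper: Loose hand scraper with a blue handle, 190 mm long, lying in front of the fixture; origin under its middle. Not to be moved.
- vee_block: Loose steel vee block, 50 x 40 x 35 mm, beside the fixture; origin at the centre of its underside. Not to be moved.

How it is judged (in metres and radians):
On the way, in this order (a step that is already met when the one before it is completed fails the run):
1. the plunger is pressed down a first full stroke (value of joint plunger above 0.018 m).
2. it springs back up (value of joint plunger below 0.003 m).
3. after further strokes the indicator pin is fully out (value of joint pin above 0.035 m), for 0.2 s.
At the end, for the whole second after the job is handed in: The indicator pin stands at least 35 mm out of its 40 mm, so that the green band is wholly above the collar; the plunger is back up within 2 mm, the release button is up, and the loose things are within 20 mm of where they began (value of joint pin above 0.035 m and value of joint plunger below 0.002 m and value of joint release below 0.001 m and distance of each of oil_bottle, stick_box, scraper, vee_block from where it was at the start of the episode below 0.02 m); the robot touches nothing.
It fails at once if the indicator pin is touched by the robot (contact force between pin and the fingers above 0.5 N or contact force between pin and the arm above 0.5 N).
It fails at once if the red release button is pressed (value of joint release above 0.002 m).
It fails at once if a loose thing is lifted, carried or knocked more than 20 mm (distance of any of oil_bottle, stick_box, scraper, vee_block from where it was at the start of the episode above 0.02 m).
It also fails if it takes over 48 s, if anything falls off the work surface, if the arm or the gripper's body presses on something with over 40 N, if the wrist force passes 120 N, or if a joint passes its speed limit or range.

## Working session

There is one attempt and no reset: what is moved stays moved. The work goes in short steps, Python scripts to look and compute and a tool call to move; the robot and the scene stay as the last step left them, time stands still between calls to the robot, and variables do not carry over. Pictures are saved under pics/ and viewed, at most 10 in all, crops included, and the job is handed in when it is done.

Besides the shell and the picture viewer there is one more tool, called as a command line: name --argument value ..., lists and objects as JSON in quotes. move_arm: Moves the arm, as the interface text tells. Its arguments: {"type":"object","properties":{"series":{"type":"array"}},"required":["series"]}

```bash
mkdir -p pics; cat > h.py <<'E'
from station import r
import numpy as np, cv2
def ray(c,p):
    u=np.array([(p[0]-c["cx"])/c["fx"],(p[1]-c["cy"])/c["fy"]])
    d=np.array([u[0],-u[1],-1.0])
    return np.array(c["origin"]),np.array(c["orientation"])@d
def atz(c,p,z):
    o,d=ray(c,p); return o+d*(z-o[2])/d[2]
E
python3 - <<'E'
from h import *
s=r.sense(); print(s["time_s"],s["tcp_pos"],np.round(s["ee_rot"],3).tolist(),s["wrist_force"],s["gripper_width"])
C={}
for n in("top","scene"):
    c=C[n]=r.capture(n)
    print(n,c["origin"],c["fx"],c["cx"],c["cy"])
    for t,z in(("plunger_top",.134),("pin_top",.09),("release_top",.088),("fixture",0),("oil_bottle",0),("stick_box",0),("scraper",0),("vee_block",0)):
        for d in r.pinpoint(t,n)[:2]: print(t,round(d["score"],2),np.round(d["centre"]),np.round(atz(c,d["centre"],z),3))
cv2.imwrite("pics/a.png",np.vstack([C["top"]["img"],C["scene"]["img"]])[:,:,::-1])
im=cv2.imread("pics/a.png"); cv2.imwrite("pics/a.png",cv2.resize(np.hstack([im[:384],im[384:]]),(800,300)))
E
```

```text
0.0 [ 0.22859418 -0.58103543  0.22145634] [[-0.931, -0.366, -0.001], [-0.366, 0.931, 0.002], [0.0, 0.002, -1.0]] [-0.07105761 -0.90697438  0.57035208] 0.9950199990122728
top [0.36884283 0.12492759 1.51318693] 430.09744880772735 256.26580583592846 192.5879420191589
plunger_top 0.64 [247. 219.] [0.496 0.138 0.134]
pin_top 0.44 [219. 213.] [0.52  0.231 0.09 ]
release_top 0.36 [275. 226.] [0.478 0.047 0.088]
fixture 0.6 [251. 220.] [0.504 0.126 0.   ]
oil_bottle 0.73 [169. 213.] [0.526 0.417 0.   ]
stick_box 0.86 [310. 244.] [ 0.425 -0.083  0.   ]
scraper 0.68 [230. 262.] [0.36  0.196 0.   ]
scraper 0.38 [191. 160.] [0.718 0.346 0.   ]
vee_block 0.74 [191. 160.] [0.719 0.344 0.   ]
scene [0.97977536 0.79198824 1.14212775] 419.3646668029883 261.9054559502887 185.26608862235057
plunger_top 0.63 [284. 179.] [0.493 0.133 0.134]
pin_top 0.46 [293. 210.] [0.514 0.22  0.09 ]
release_top 0.45 [272. 168.] [0.479 0.043 0.088]
fixture 0.69 [280. 205.] [0.5  0.13 0.  ]
oil_bottle 0.96 [325. 273.] [0.52 0.41 0.  ]
stick_box 0.63 [267. 151.] [ 0.408 -0.102  0.   ]
scraper 0.65 [320. 197.] [0.367 0.174 0.   ]
vee_block 0.88 [259. 286.] [0.709 0.344 0.   ]
```

View pics/a.png

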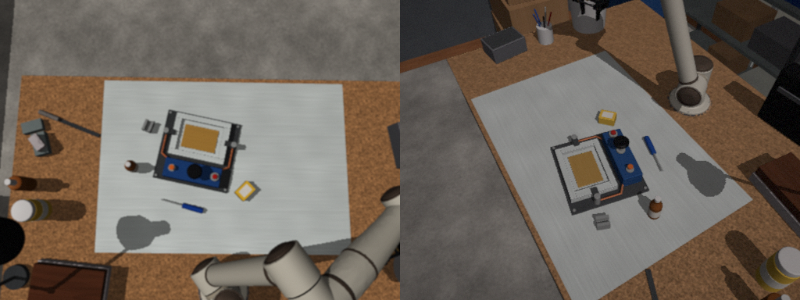

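The top view shows the fixture with the plunger at about (247,219), the pin at (219,213), and the release button at (275,226) in full-resolution pixels. Both cameras agree to within about 5 mm. I'll move above the plunger with the gripper shut.

move_arm --series '[[[0,0,0],[-0.05,0.057,0],0],[[0,0,0],[-0.05,0.057,0],0],[[0,0,0],[-0.05,0.057,0],0],[[0,0,0],[-0.05,0.057,0],0],[[0,0,0],[-0.05,0.057,0],0],[[0,0,0],[-0.05,0.057,0],0],[[0,0,0],[-0.05,0.057,0],0],[[0,0,0],[-0.05,0.057,0],0],[[0,0,0],[-0.05,0.057,0],0],[[0,0,0],[-0.05,0.057,0],0],[[0,0,0],[-0.05,0.057,0],0],[[0,0,0],[-0.05,0.057,0],0]]'

```text
time_s: 2.1
tcp_pos: [0.3831, -0.152, 0.223]
ee_rot: [[-0.931, -0.366, 0.001], [-0.366, 0.931, -0.0], [-0.001, -0.001, -1.0]]
wrist_force: [0.9, 0.4, -0.1]
gripper_width: 0.034
gripper_force: 0.0
```

move_arm --series '[[[0,0,0],[-0.05,0.057,0],0],[[0,0,0],[-0.05,0.057,0],0],[[0,0,0],[-0.05,0.057,0],0],[[0,0,0],[-0.05,0.057,0],0],[[0,0,0],[-0.05,0.057,0],0],[[0,0,0],[-0.05,0.057,0],0],[[0,0,0],[-0.05,0.057,0],0],[[0,0,0],[-0.05,0.057,0],0],[[0,0,0],[0,0,0],0],[[0,0,0],[0,0,0],0]]'

```text
time_s: 3.1
tcp_pos: [0.4853, 0.1325, 0.2222]
ee_rot: [[-0.93, -0.367, -0.001], [-0.367, 0.93, -0.0], [0.001, -0.0, -1.0]]
wrist_force: [-0.7, 0.1, -0.8]
gripper_width: 0.008
gripper_force: 0.0
```

```bash
cat > look.py <<'E'
from h import *
import sys
s=r.sense(); R=np.array(s["ee_rot"]); p=np.array(s["tcp_pos"]); print(s["time_s"],p,np.round(R,3).tolist(),s["wrist_force"],s["gripper_width"])
c=r.capture("wrist"); o=np.array(c["origin"]); print(o,c["fx"])
for t,z in(("plunger_top",.134),("pin_top",.09),("release_top",.088)):
    for d in r.pinpoint(t,"wrist")[:2]:
        x=(d["centre"][0]-c["cx"])/c["fx"]; y=(d["centre"][1]-c["cy"])/c["fy"]; a=np.hypot(x,y)
        v=np.array(c["orientation"])@np.array([np.sin(a)*x/a,-np.sin(a)*y/a,-np.cos(a)])
        w=o+v*(z-o[2])/v[2]
        print(t,round(d["score"],2),np.round(d["centre"]),np.round(w,3),"tool delta",np.round(R.T@(w-p),3))
cv2.imwrite(sys.argv[1],c["img"][:,:,::-1])
E
python3 look.py pics/b.png
```

```text
3.1 [0.48533653 0.13249687 0.22222496] [[-0.93, -0.367, -0.001], [-0.367, 0.93, -0.0], [0.001, -0.0, -1.0]] [-0.73792645  0.11090048 -0.81634514] 0.007984670074557155
[0.41035713 0.10430223 0.3835384 ] 297.3186396354542
plunger_top 0.92 [246. 209.] [0.496 0.134 0.134] tool delta [-0.011 -0.003  0.088]
pin_top 0.5 [324. 241.] [0.516 0.234 0.09 ] tool delta [-0.065  0.083  0.132]
release_top 0.61 [176. 149.] [0.478 0.048 0.088] tool delta [ 0.038 -0.076  0.134]
```

View pics/b.png

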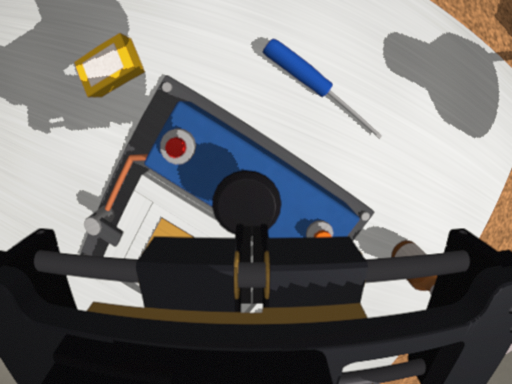

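The wrist view shows the plunger head at (246,205), the red button at (176,147), and the pin at (323,235). The fingertips are about 11 mm off centre. I'll centre them, descend, and try one measured stroke.

move_arm --series '[[[0,0,0],[-0.022,-0.006,0.04],0],[[0,0,0],[0,0,0.04],0],[[0,0,0],[0,0,0.04],0],[[0,0,0],[0,0,0.04],0],[[0,0,0],[0,0,0.02],0],[[0,0,0],[0,0,0.016],0],[[0,0,0],[0,0,0.012],0],[[0,0,0],[0,0,0.01],0],[[0,0,0],[0,0,0.006],0],[[0,0,0],[0,0,0.004],0],[[0,0,0],[0,0,0],0],[[0,0,0],[0,0,0],0]]'

```text
time_s: 4.5
tcp_pos: [0.4957, 0.1318, 0.1106]
ee_rot: [[-0.931, -0.366, -0.002], [-0.366, 0.931, -0.002], [0.002, -0.001, -1.0]]
wrist_force: [-6.6, -1.3, 12.1]
gripper_width: 0.006
gripper_force: 5.7
```

move_arm --series '[[[0,0,0],[0,0,0.006],0],[[0,0,0],[0,0,0.002],0],[[0,0,0],[0,0,0],0]]'

```text
time_s: 4.8
tcp_pos: [0.4957, 0.1318, 0.1067]
ee_rot: [[-0.931, -0.366, -0.002], [-0.366, 0.931, -0.002], [0.002, -0.001, -1.0]]
wrist_force: [-6.6, -2.9, 11.8]
gripper_width: 0.002
gripper_force: 6.2
```

move_arm --series '[[[0,0,0],[0,0,-0.03],0],[[0,0,0],[0,0,-0.03],0],[[0,0,0],[0,0,-0.03],0],[[0,0,0],[0,0,0],0],[[0,0,0],[0,0,0],0],[[0,0,0],[0,0,0],0],[[0,0,0],[0,0,0],0],[[0,0,0],[0,0,0],0]]'

```text
time_s: 5.6
tcp_pos: [0.4965, 0.1329, 0.1489]
ee_rot: [[-0.931, -0.366, -0.001], [-0.366, 0.931, -0.001], [0.001, -0.0, -1.0]]
wrist_force: [0.1, -0.3, 0.1]
gripper_width: 0.002
gripper_force: 0.0
```

```bash
cat > s.py <<'E'
from h import *
import sys
o=[]
for n in("scene","wrist"):
    c=r.capture(n); d=r.pinpoint("pin_top",n); print(n,[(round(e["score"],2),np.round(e["centre"],1)) for e in d[:2]])
    u,v=(293,205) if n=="scene" else (324,200)
    k=40 if n=="scene" else 90
    o.append(cv2.resize(c["img"][v-k:v+k,u-k:u+k,::-1],(390,390),interpolation=cv2.INTER_CUBIC))
cv2.imwrite(sys.argv[1],np.hstack(o))
E
python3 s.py pics/c.png
```

```text
scene [(0.49, array([323.6, 197.7])), (0.42, array([293.8, 213.2]))]
wrist []
```

View pics/c.png

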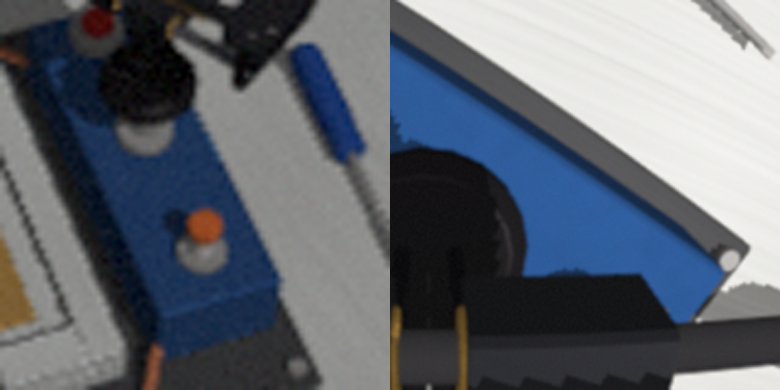

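The scene crop shows the orange cap at about (295,211), only slightly raised, with the plunger up. Now two more strokes.

move_arm --series '[[[0,0,0],[0,0,0.03],0],[[0,0,0],[0,0,0.024],0],[[0,0,0],[0,0,0.02],0],[[0,0,0],[0,0,0.014],0],[[0,0,0],[0,0,0.004],0],[[0,0,0],[0,0,0],0],[[0,0,0],[0,0,0],0],[[0,0,0],[0,0,0],0]]'

```text
time_s: 6.6
tcp_pos: [0.4982, 0.1338, 0.1064]
ee_rot: [[-0.93, -0.368, 0.004], [-0.368, 0.93, 0.001], [-0.004, -0.001, -1.0]]
wrist_force: [-3.1, 0.7, 15.6]
gripper_width: 0.006
gripper_force: 7.6
```

move_arm --series '[[[0,0,0],[0,0,-0.03],0],[[0,0,0],[0,0,-0.03],0],[[0,0,0],[0,0,-0.032],0],[[0,0,0],[0,0,0],0],[[0,0,0],[0,0,0],0],[[0,0,0],[0,0,0],0],[[0,0,0],[0,0,0],0],[[0,0,0],[0,0,0],0]]'

```text
time_s: 7.4
tcp_pos: [0.4964, 0.1329, 0.1488]
ee_rot: [[-0.931, -0.366, -0.001], [-0.366, 0.931, -0.001], [0.002, -0.0, -1.0]]
wrist_force: [-0.3, -0.3, -0.6]
gripper_width: 0.006
gripper_force: 0.0
```

move_arm --series '[[[0,0,0],[0,0,0.03],0],[[0,0,0],[0,0,0.024],0],[[0,0,0],[0,0,0.02],0],[[0,0,0],[0,0,0.014],0],[[0,0,0],[0,0,0.004],0],[[0,0,0],[0,0,0],0],[[0,0,0],[0,0,0],0],[[0,0,0],[0,0,0],0]]'

```text
time_s: 8.2
tcp_pos: [0.498, 0.1337, 0.1063]
ee_rot: [[-0.93, -0.368, 0.003], [-0.368, 0.93, 0.001], [-0.003, -0.001, -1.0]]
wrist_force: [-4.6, 0.5, 17.6]
gripper_width: 0.004
gripper_force: 8.2
```

move_arm --series '[[[0,0,0],[0,0,-0.03],0],[[0,0,0],[0,0,-0.03],0],[[0,0,0],[0,0,-0.032],0],[[0,0,0],[0,0,0],0],[[0,0,0],[0,0,0],0],[[0,0,0],[0,0,0],0],[[0,0,0],[0,0,0],0],[[0,0,0],[0,0,0],0]]'

```text
time_s: 9.0
tcp_pos: [0.4965, 0.1329, 0.1488]
ee_rot: [[-0.931, -0.366, -0.001], [-0.366, 0.931, -0.001], [0.002, -0.0, -1.0]]
wrist_force: [-0.6, -0.1, 0.0]
gripper_width: 0.006
gripper_force: 0.0
```

```bash
python3 s.py pics/d.png
```

```text
scene [(0.54, array([294.5, 207.8]))]
wrist []
```

View pics/d.png

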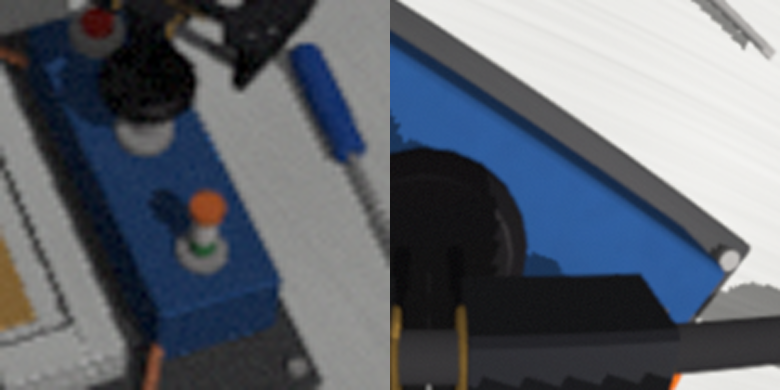

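The crop shows the cap at about (296,208), with the green band just appearing at the collar. The pin is rising but not fully out, so two more strokes.

move_arm --series '[[[0,0,0],[0,0,0.03],0],[[0,0,0],[0,0,0.024],0],[[0,0,0],[0,0,0.02],0],[[0,0,0],[0,0,0.014],0],[[0,0,0],[0,0,0.004],0],[[0,0,0],[0,0,0],0],[[0,0,0],[0,0,0],0],[[0,0,0],[0,0,0],0]]'

```text
time_s: 10.0
tcp_pos: [0.4982, 0.1338, 0.1064]
ee_rot: [[-0.93, -0.367, 0.004], [-0.367, 0.93, 0.001], [-0.004, -0.0, -1.0]]
wrist_force: [-3.2, 0.6, 14.3]
gripper_width: 0.003
gripper_force: 7.6
```

move_arm --series '[[[0,0,0],[0,0,-0.03],0],[[0,0,0],[0,0,-0.03],0],[[0,0,0],[0,0,-0.032],0],[[0,0,0],[0,0,0],0],[[0,0,0],[0,0,0],0],[[0,0,0],[0,0,0],0],[[0,0,0],[0,0,0],0],[[0,0,0],[0,0,0],0]]'

```text
time_s: 10.8
tcp_pos: [0.4964, 0.1329, 0.1488]
ee_rot: [[-0.931, -0.366, -0.001], [-0.366, 0.931, -0.001], [0.002, -0.0, -1.0]]
wrist_force: [0.3, 0.2, -0.1]
gripper_width: 0.005
gripper_force: 0.0
```

move_arm --series '[[[0,0,0],[0,0,0.03],0],[[0,0,0],[0,0,0.024],0],[[0,0,0],[0,0,0.02],0],[[0,0,0],[0,0,0.014],0],[[0,0,0],[0,0,0.004],0],[[0,0,0],[0,0,0],0],[[0,0,0],[0,0,0],0],[[0,0,0],[0,0,0],0]]'

```text
time_s: 11.6
tcp_pos: [0.4981, 0.1337, 0.1064]
ee_rot: [[-0.93, -0.368, 0.003], [-0.368, 0.93, 0.001], [-0.003, -0.001, -1.0]]
wrist_force: [-4.5, 0.3, 17.1]
gripper_width: 0.004
gripper_force: 8.3
```

move_arm --series '[[[0,0,0],[0,0,-0.03],0],[[0,0,0],[0,0,-0.03],0],[[0,0,0],[0,0,-0.032],0],[[0,0,0],[0,0,-0.02],0],[[0,0,0],[0,0,-0.02],0],[[0,0,0],[0,0,0],0],[[0,0,0],[0,0,0],0],[[0,0,0],[0,0,0],0]]'

```text
time_s: 12.4
tcp_pos: [0.4963, 0.1329, 0.1687]
ee_rot: [[-0.931, -0.366, -0.002], [-0.366, 0.931, -0.001], [0.002, -0.0, -1.0]]
wrist_force: [0.1, -0.5, -0.3]
gripper_width: 0.004
gripper_force: 0.0
```

```bash
python3 s.py pics/e.png
```

```text
scene [(0.45, array([293.7, 204.8]))]
wrist []
```

View pics/e.png

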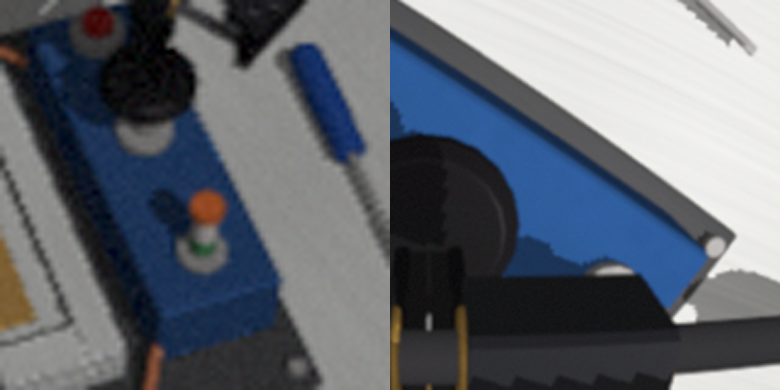

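The cap hasn't moved since the previous picture, so the pin is probably at its stop. I'll check its height from calibrated pixels and a cleaner close view.

```bash
cat > m.py <<'E'
from h import *
from scipy.optimize import least_squares
def proj(c,P):
    q=np.array(c["orientation"]).T@(np.array(P)-np.array(c["origin"])); return np.array([c["cx"]+c["fx"]*q[0]/-q[2],c["cy"]-c["fy"]*q[1]/-q[2]])
c=r.capture("scene"); t=r.capture("top")
for n,k,(u,v) in(("scene",c,(295,208)),("top",t,(219,213))):
    h=cv2.cvtColor(k["img"],cv2.COLOR_RGB2HSV).astype(int); m=(h[...,0]<16)&(h[...,1]>150)&(h[...,2]>100)
    w=np.zeros_like(m); w[v-12:v+12,u-12:u+12]=1
    ys,xs=np.nonzero(m&w); print(n,len(xs),xs.mean(),ys.mean(),xs.min(),xs.max(),ys.min(),ys.max())
    k["o"]=(xs.mean(),ys.mean())
A=[];b=[]
for k in(c,t):
    o,d=ray(k,k["o"]); d/=np.linalg.norm(d); M=np.eye(3)-np.outer(d,d); A.append(M); b.append(M@o)
print("triang cap",np.linalg.lstsq(np.vstack(A),np.hstack(b),rcond=None)[0])
for z in(.085,.095,.105,.115,.125):print(z,proj(c,[.517,.232,z]).round(1),proj(t,[.517,.232,z]).round(1))
cv2.imwrite("pics/f.png",cv2.resize(c["img"][192:228,275:311,::-1],(576,576),interpolation=cv2.INTER_NEAREST))
E
python3 m.py
```

```text
scene 33 295.1818181818182 207.1818181818182 292 298 204 210m.py:9: RuntimeWarning: Mean of empty slice.
  ys,xs=np.nonzero(m&w); print(n,len(xs),xs.mean(),ys.mean(),xs.min(),xs.max(),ys.min(),ys.max())
  ret = ret.dtype.type(ret / rcount)
Traceback (most recent call last):
  File "m.py", line 9, in <module>
    ys,xs=np.nonzero(m&w); print(n,len(xs),xs.mean(),ys.mean(),xs.min(),xs.max(),ys.min(),ys.max())
                                                               ~~~~~~^^
ValueError: zero-size array to reduction operation minimum which has no identity
```

move_arm --series '[[[0,0,0],[0,0,-0.08],0],[[0,0,0],[0,0,-0.08],0],[[0,0,0],[0,-0.08,0],0],[[0,0,0],[0,-0.08,0],0],[[0,0,0],[0,-0.08,0],0],[[0,0,0],[0,-0.08,0],0],[[0,0,0],[0,-0.08,0],0],[[0,0,0],[0,0,0],0],[[0,0,0],[0,0,0],0]]'

```text
time_s: 13.6
tcp_pos: [0.5699, -0.0539, 0.249]
ee_rot: [[-0.931, -0.364, -0.001], [-0.364, 0.931, 0.0], [0.001, 0.0, -1.0]]
wrist_force: [0.5, -0.6, 0.6]
gripper_width: 0.002
gripper_force: 0.0
```

```bash
sed -i 's/^cv2.imwrite.*//' m.py; cat >> m.py <<'E'
w=r.capture("wrist"); print([(round(d["score"],2),np.round(d["centre"])) for d in r.pinpoint("pin_top","wrist")])
o=c["img"][190:230,273:313,::-1]
cv2.imwrite("pics/f.png",np.hstack([cv2.resize(o,(384,384),interpolation=cv2.INTER_CUBIC),cv2.resize(w["img"][:,256:,::-1],(256,384))]))
E
python3 m.py
```

```text
scene 34 295.0882352941176 207.2058823529412 292 298 204 210
top 29 218.41379310344828 212.55172413793105 216 221 210 215
triang cap [0.51742058 0.23236297 0.12316138]
0.085 [294.2 214.3] [219.3 214. ]
0.095 [294.4 212.4] [219.1 213.6]
0.105 [294.6 210.5] [218.9 213.3]
0.115 [294.9 208.6] [218.7 213. ]
0.125 [295.1 206.7] [218.4 212.7]
[(0.57, array([466., 229.])), (0.48, array([441.,  99.]))]
```

View pics/f.png

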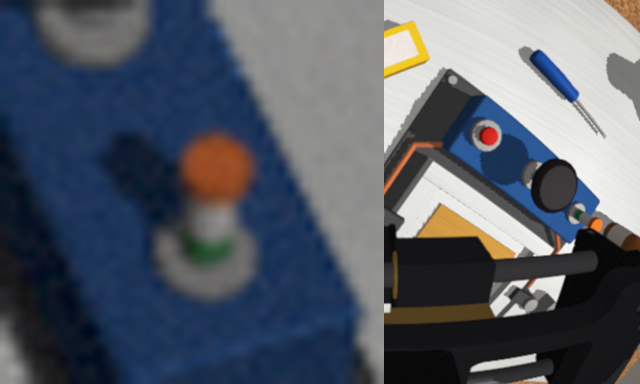

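The cap triangulates to z ≈ 0.123–0.125, about 40 mm out, and the last two strokes did not raise it further. The green band is clear above the collar, the plunger is up, and the loose things look undisturbed.

```bash
python3 -c "
from station import r
print(r.finish_job())"
```

```text
the job is handed in; nothing more can be done
None
```

The job is handed in after five full strokes: the indicator pin measures about 40 mm out with the green band clear of its collar, the plunger is back up, and the arm is clear of everything; no verdict came back.

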